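# Pull-test a snap-in connector

### The job

Take the connector with the rectangular grip out of the parking block, set it into the socket of the sprung test nest and press it straight down until the catches have snapped and its shoulder lies on the nest. Without pulling it out, then pull it straight up with about 12 newtons and keep that pull steady for two seconds to prove that it is retained, ease off and let go of it, still caught in the socket with the nest at rest. Press and pull gently, never with more than 20 newtons, and leave the round-headed plug and everything else on the table where it is.

Things in the scene. Friction and masses are not known exactly. Their poses are not given: they have to be found in the camera images.
- plug_grip (a point): The connector's grip, loose: a black rectangular block 32 (x) x 22 (y) x 46 mm high with fine ribs on its wide faces; mass 60 to 110 g. This point is the block's centre, 23 mm below its top and 23 mm above its shoulder (flat underside). z up; grasp the 22 mm width, along y. Same after a half turn about z. It starts upright in either pocket of the parking block, shoulder on the block's top.
- plug_foot (a point): Foot of the connector's brass shank, 28 mm below the shoulder, 51 mm below plug_grip. The shank is 14 (x) x 12 (y) mm, tapering to 9 x 9 mm over its last 4 mm, and has a notch on each x face, 3 mm deep, in its lower half, for the catches.
- nest_mouth (a point): Centre of the socket's mouth, on the top of the floating nest and moving with it; z up, 60 mm above the table. The socket is 16 (x) x 15 (y) mm, 31 mm deep; the connector goes in with its x along this x, either way round. Fully home: shoulder on the nest's top, plug_grip 23 mm above this point. A caught connector has some millimetres of free play upward, and only then pulls on the nest.
- stand: Test stand, fixed; origin under its centre, same x and y as the socket: a grey base plate 120 x 110 x 14 mm that carries the nest, a grey block 60 x 60 x 34 mm on four springs. Steel guide pins at x, y = +-24 mm end 10 mm above the nest's top. Near the corner at x = -48, y = +36 mm stands a scale plate 14 mm wide, its top 70 mm above the table.
- nest (a joint): Height of the floating nest in m, 0 at rest, + up. Springs: 8 N per mm both ways, stops at 6 mm; +0.0015 means 12 N of pull on the connector. Two spring catches in the socket's x walls resist the shank over the last 15 mm or so with 5 to 9 N in all, and snap in just short of home. Caught, the connector holds more than 20 N; not caught, it comes out with less than 6 N.
- rack: Parking block, fixed: aluminium, 124 (x) x 54 (y) x 34 mm high, origin at the centre of its underside, with two pockets 17 x 15 mm, 31 mm deep, at x = -33 and +33 mm. One holds the connector, the other the round-headed blanking plug.
- blank_grip (a point): The blanking plug: the same shank, but with a round black knob 28 mm across and 30 mm high. This point is the centre of the knob, 15 mm above the parking block's top. Not to be moved.
- tape_cream: Obstacle, fixed in place: roll of cream paper tape lying flat, 82 mm across, 42 high; origin at the centre of its underside.
- solder_reel: Obstacle, fixed in place: small reel of solder wire with dark flanges, lying flat, 58 mm across, 36 high; origin at the centre of its underside.
- guard_board: Bystander, to be left alone: small red circuit board lying flat, 30 x 62 x 8 mm; origin at the centre of its underside.
- side_cutters: Bystander, to be left alone: blue-handled side cutters lying flat, 58 x 136 x 17 mm; origin at the centre of its underside.
- flux_tin: Bystander, to be left alone: small white tin with a blue-grey lid, 28 mm across, 28 high; origin at the centre of its underside.
Not all that is in view belongs to the job. What is shaped like the part that bears plug_grip but green or orange is not meant. There is more than one size of the stand; the one meant has the size given above.

How it is judged:
By the outcome, as a careful person would: the job done as asked, in the order asked, and still so for the second after the job is handed in, with the robot touching nothing.
It also fails if it takes over 61 s, if anything falls off the work surface, if the arm or the gripper's body presses on something with over 40 N, if the wrist force passes 120 N, or if a joint passes its speed limit or range.

### The arm

A 6-joint arm with a two-finger parallel gripper is mounted at the origin on a cart in front of the work surface, level with it; the furniture and walls round the work are solid. World frame = base frame: x ahead of the robot, y to its left, z up, the work surface at z = 0. Lengths are in m, angles in rad, forces in N, time in s.
With the tool pointing down it reaches from about 0.4 to 0.925 m from the base axis. Payload 12.5 kg.
Tool frame: the origin (TCP) lies at the very end of the fingers, on their centre line; the grasp point (between the pads) lies robot.grip_point_offset behind it (robot.grip_point_offset is the distance from the TCP to the grasp point, in m); z points along the fingers, y is the line along which they close (so a half turn about z gives the same grasp; the last joint's range is limited). The gripper opens to 95 mm and grips with 3 to 60 N. Pads are 20 mm wide; open, the fingers measure 119 mm over their backs; the gripper's body (75 mm by 180 mm) begins 59 mm behind the grasp point.
Start: joints at [1.136, 0.491, 1.559, -0, 1.092, -0.106], TCP at [0.202, 0.592, 0.215] pointing down, gripper open.
Joint ranges: [-3.1, 3.1], [-0.84, 2.19], [0.05, 2.79], [-1.13, 4.28], [0.06, 2.93], [-2.69, 2.69]. Speed limits (rad/s): [2.22, 2.22, 2.79, 3.14, 3.14, 3.14].

### API

Orientations are given as a unit quaternion [x, y, z, w].
In Python, from rig import robot gives the robot as it stands.
- The arm moves only by the shell command python3 -m pendant 'ROWS' [FORCE]. ROWS is JSON, a list of rows, each a list of 7 numbers: the shift along the tool's x, y, z in mm, then the turn, a rotation vector about the tool's x, y, z in rad, then the finger opening in mm, from 0 to 95.1. A call has 1 to 10 rows; each row is the pose to reach, as a shift and turn from the pose commanded when the call began, along the tool's axes at that moment; what a row does not reach only later rows make up. A row lasts 1/8 s, in which the tool goes at most 62.5 mm and 10.7 degrees, less where a joint would pass 70% of its speed; a pose out of reach is approached as far as the arm can. A call with a gripper value outside its range is refused whole. The fingers move at their own pace and stop on an object; FORCE is the grip in N (left out, the last holds). Time passes only in rows, so rows that repeat a pose let the fingers close. It gives the time, the measured TCP pose, the force, the opening and the grip force at its end, in the units of the state.
- robot.state(): the state, without advancing time (a new reading comes with each control period).
- robot.read_camera(name): name is "scene" or "top" or "wrist"; returns a dict with "pixels" (384x512x3 uint8, red, green, blue), "z_map" (384x512 float32, m along the optical axis (not along the pixel's ray), 0 where there is no reading), "fx", "fy", "cx", "cy" (pixels), "k1" (the pictures are not rectified: a ray, as slopes to the right and down, at radius r is drawn at 1 + k1 r^2 times it, then the intrinsics apply), "extrinsics" (4x4, takes a point from world to camera coordinates). Camera axes: x right, y up, looking along -z (the intrinsics and any distortion apply to the point x, -y, -z); pixel columns grow to the right and rows downward; lengths in m; the calibration is good to about 2 mm. A picture is of the moment at which its call begins.
- robot.job_done(): hands the job in; it is judged then, once.
Trained networks look in the newest picture that a camera, given by its name, has taken for a name from the list of things; names that differ only in an ending like _2 or _b are one class to them, and where a whole thing is asked for, a point or a joint stands for the part that bears it (a point fixed in the world has none). Each returns a list of dicts, best first, with "confidence" (0 to 1); they miss things now and then, are a little off and sometimes report something else, mostly with a low value. They report only what shows in the picture. A call takes as long as a camera call. They do not tell look-alikes from the thing itself.
- robot.spot_in(camera, target): "centre" ([column, row] in pixels, amid what is visible of it).
- robot.spot_point(camera, target): "centre" ([column, row] in pixels: a listed point, or the origin of a listed thing).
The state is a dict: "time_s": time; "joints": joint angles; "joint_vel": joint speeds; "effort": joint torques, N m; "tcp_pos": TCP position; "orientation": TCP orientation; "contact_force": force on the tool from outside, world axes, zero at the start; "wrist_torque": the same for the moment, N m; "width": opening from 0.0 (shut) to 1.0 (fully open); "grasp_force": force on a finger pad.
Only numpy, scipy, OpenCV 4.12 (cv2) and the standard library are available. Lean on these libraries where they do the work, as an engineer would, in place of code of your own. Each camera call takes 0.05 s, during which the arm holds its last target. There are 200 camera calls.

## Working session

There is one attempt and no reset: what is moved stays moved. The work goes in short steps, Python scripts to look and compute and a shell command to move; the robot and the scene stay as the last step left them, time stands still between calls to the robot, and variables do not carry over. Pictures are saved under pics/ and viewed, at most 10 in all, crops included, and the job is handed in when it is done.

```bash
mkdir -p pics
cat > h.py <<'E'
import numpy as np, cv2
from rig import robot
def cam(n): return robot.read_camera(n)
def save(c,f): cv2.imwrite('pics/'+f,c['pixels'][:,:,::-1])
def ray(c,u,v):
    d=np.array([(u-c['cx'])/c['fx'],(v-c['cy'])/c['fy']]); s=d.copy()
    for _ in range(20): s=d/(1+c['k1']*(s@s))
    return np.array([s[0],-s[1],-1.])
def at_z(c,u,v,z):
    T=np.linalg.inv(c['extrinsics']); r=T[:3,:3]@ray(c,u,v); o=T[:3,3]
    return o+r*(z-o[2])/r[2]
def cloud(c):
    T=np.linalg.inv(c['extrinsics']); h,w=c['z_map'].shape
    u,v=np.meshgrid(np.arange(w),np.arange(h))
    d=np.stack([(u-c['cx'])/c['fx'],(v-c['cy'])/c['fy']],-1); s=d.copy()
    for _ in range(20): s=d/(1+c['k1']*(s**2).sum(-1,keepdims=True))
    P=np.stack([s[...,0],-s[...,1],-np.ones((h,w))],-1)*c['z_map'][...,None]
    W=P@T[:3,:3].T+T[:3,3]; W[c['z_map']==0]=np.nan
    return W
E
python3 - <<'E'
from h import *
print(robot.grip_point_offset,robot.state())
for n in('top','scene'):
    c=cam(n); save(c,n+'1.png')
    print(n,np.linalg.inv(c['extrinsics'])[:3].round(3).tolist())
    for t,z in(('plug_grip',.057),('nest_mouth',.06),('stand',0),('rack',0),('blank_grip',.049),('tape_cream',0),('solder_reel',0),('guard_board',0),('side_cutters',0),('flux_tin',0)):
        for d in robot.spot_point(n,t)[:3]:
            u,v=d['centre']; print(t,round(d['confidence'],2),int(u),int(v),at_z(c,u,v,z).round(3))
E
```

```text
0.0188 {'time_s': 0.0, 'joints': array([ 1.13640212e+00,  4.91582890e-01,  1.55950093e+00, -7.59668845e-06,
        1.09171334e+00, -1.05603178e-01]), 'joint_vel': array([-6.23997488e-04,  7.41271509e-04, -7.61592089e-06,  4.46850184e-04,
       -2.79491871e-04,  5.26121803e-04]), 'effort': array([ 1.75640503e-04, -6.12656808e+01, -2.58171272e+01,  6.92569907e-02,
        4.82405175e-02, -1.40739944e-04]), 'tcp_pos': array([0.20167847, 0.59127792, 0.21402954]), 'orientation': array([ 1.63654265e-01,  9.86517571e-01, -5.81334569e-04, -1.57391921e-04]), 'contact_force': array([ 0.23910217, -0.55668004, -0.25693079]), 'wrist_torque': array([0.03142351, 0.03014477, 0.05260123]), 'grasp_force': 0.0, 'width': 1.0019904735937588}
top [[-0.046, 0.975, -0.219, 0.248], [-0.999, -0.045, 0.009, -0.143], [-0.001, 0.219, 0.976, 1.159]]
plug_grip 0.6 161 190 [0.516 0.109 0.057]
plug_grip 0.47 148 163 [0.594 0.148 0.057]
plug_grip 0.46 129 200 [0.492 0.199 0.057]
nest_mouth 0.82 300 166 [ 0.565 -0.271  0.06 ]
nest_mouth 0.74 257 214 [ 0.437 -0.149  0.06 ]
nest_mouth 0.6 212 233 [ 0.391 -0.028  0.06 
[... 570 characters left out ...]
 0.833, 0.552, 0.732]]
plug_grip 0.7 172 157 [0.492 0.208 0.057]
plug_grip 0.52 197 162 [0.522 0.105 0.057]
plug_grip 0.47 203 149 [0.604 0.16  0.057]
nest_mouth 0.68 236 202 [ 0.419 -0.172  0.06 ]
stand 0.81 236 211 [ 0.446 -0.145  0.   ]
stand 0.7 289 209 [ 0.557 -0.27   0.   ]
blank_grip 0.38 179 169 [0.455 0.127 0.049]
tape_cream 0.58 238 182 [ 0.579 -0.034  0.   ]
tape_cream 0.3 293 194 [ 0.64  -0.229  0.   ]
solder_reel 0.83 198 201 [ 0.407 -0.011  0.   ]
solder_reel 0.59 217 192 [ 0.486 -0.021  0.   ]
solder_reel 0.36 198 162 [0.592 0.183 0.   ]
guard_board 0.61 216 191 [ 0.488 -0.014  0.   ]
side_cutters 0.95 367 235 [ 0.594 -0.518  0.   ]
flux_tin 0.61 325 251 [ 0.459 -0.461  0.   ]
```

```bash
python3 - <<'E'
import cv2
a=cv2.imread('pics/top1.png')[130:265,90:330]; cv2.imwrite('pics/t1c.png',cv2.resize(a,(800,450),interpolation=cv2.INTER_CUBIC))
E
cat > m.py <<'E'
from h import *
c=cam('top'); W=cloud(c)
# height slices
def rect(m,name):
    n,l,s,_=cv2.connectedComponentsWithStats(m.astype(np.uint8))
    for i in range(1,n):
        if s[i,4]<15: continue
        p=W[l==i]; (x,y),(w,h),a=cv2.minAreaRect((p[:,:2]*1000).astype(np.float32))
        print(name,(round(x),round(y)),(round(w),round(h)),round(a),'z',np.nanmedian(p[:,2]).round(3),s[i,4],c['pixels'][l==i].mean(0).astype(int))
z=W[...,2]; ws=(W[...,0]>.25)&(W[...,0]<.95)
for lo,hi in((.025,.045),(.05,.066),(.07,.1)): rect((z>lo)&(z<hi)&ws,f'{lo}-{hi}')
E
python3 m.py
```

```text
0.025-0.045 (926, -818) (44, 18) 24 z 0.035 59 [60 60 56]
0.025-0.045 (812, 111) (25, 82) 31 z 0.035 92 [11 28 52]
0.025-0.045 (728, 268) (30, 75) 7 z 0.039 93 [42 45 52]
0.025-0.045 (703, -467) (36, 19) 73 z 0.037 40 [59 45 16]
0.025-0.045 (673, -559) (65, 29) 52 z 0.034 73 [41 16 16]
0.025-0.045 (708, 266) (5, 14) 42 z 0.037 16 [13 12 12]
0.025-0.045 (706, 244) (8, 14) 39 z 0.038 15 [12 12 13]
0.025-0.045 (687, 239) (20, 42) 81 z 0.032 46 [13 13 13]
0.025-0.045 (698, 309) (5, 13) 53 z 0.036 17 [13 12 13]
0.025-0.045 (664, -230) (11, 356) 1 z 0.035 289 [26 29 28]
0.025-0.045 (695, 330) (5, 14) 42 z 0.036 17 [14 15 15]
0.025-0.045 (688, 265) (7, 19) 29 z 0.035 22 [12 12 13]
0.025-0.045 (664, 1) (74, 11) 81 z 0.036 60 [32 33 31]
0.025-0.045 (674, 325) (5, 16) 48 z 0.034 21 [12 12 12]
0.025-0.045 (665, 307) (15, 42) 13 z 0.033 46 [14 14 14]
0.025-0.045 (589, -25) (82, 82) 38 z 0.041 373 [111 106  85]
0.025-0.045 (587, 146) (7, 22) 44 z 0.036 16 [72 48 31]
0.025-0.045 (562, -273) (10, 13) 3 z 0.032 18 [48 50 51]
0.025-0.045 (525, -258) (6, 28) 5 z 0.041 17 [39 40 41]
0.025-0.045 (481, 1
[... 1028 characters left out ...]
1) (7, 32) 60 z 0.058 20 [27 28 28]
0.05-0.066 (492, 209) (16, 37) 72 z 0.06 31 [27 46 31]
0.05-0.066 (448, 130) (23, 25) 36 z 0.062 70 [28 29 29]
0.07-0.1 (925, -819) (47, 19) 22 z 0.087 96 [59 59 55]
0.07-0.1 (811, 124) (41, 97) 17 z 0.087 144 [27 38 53]
0.07-0.1 (755, 256) (51, 83) 7 z 0.085 338 [36 40 46]
0.07-0.1 (710, -472) (35, 27) 61 z 0.086 96 [68 51 14]
0.07-0.1 (655, -607) (159, 44) 60 z 0.082 508 [66 15 18]
0.07-0.1 (665, -308) (192, 6) 89 z 0.085 280 [52 53 50]
0.07-0.1 (663, -73) (223, 8) 90 z 0.087 282 [45 51 55]
0.07-0.1 (598, 154) (31, 22) 29 z 0.075 85 [138  80  21]
0.07-0.1 (512, 110) (24, 32) 68 z 0.079 112 [42 40 33]
0.07-0.1 (495, 217) (33, 23) 18 z 0.074 100 [27 91 44]
```

View pics/t1c.png

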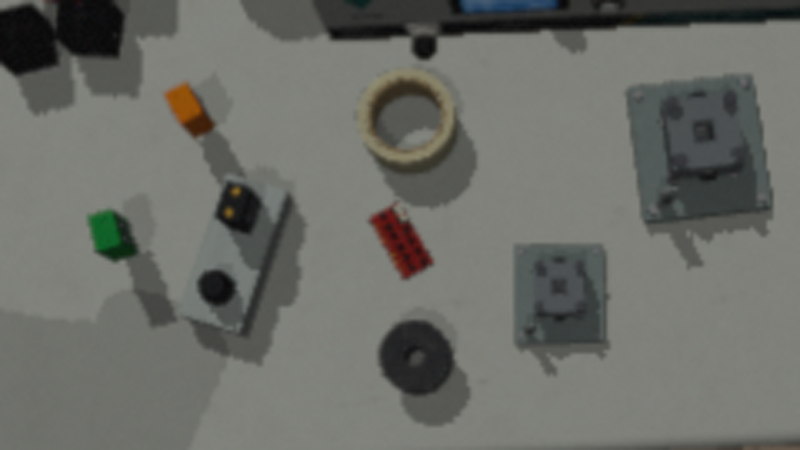

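The view shows the black rectangular connector in the far pocket, at crop (238,207). The blank is in the near pocket at (215,287), with orange and green look-alikes off the block. The larger stand is at (700,130) with its scale plate at lower left, and its 60 mm nest top matches the one wanted. The tool's y axis already lines up with the connector's 22 mm width.

```bash
python3 -m pendant '[[-449,-355,0,0,0,0,50],[-449,-355,0,0,0,0,50],[-449,-355,0,0,0,0,50],[-449,-355,0,0,0,0,50],[-449,-355,0,0,0,0,50],[-449,-355,0,0,0,0,50],[-449,-355,0,0,0,0,50],[-449,-355,0,0,0,0,50],[-449,-355,0,0,0,0,50],[-449,-355,0,0,0,0,50]]' 50
cat > w.py <<'E'
from h import *
import sys
c=cam('wrist'); save(c,sys.argv[1]); s=robot.state(); print(s['tcp_pos'],s['orientation'])
print(np.linalg.inv(c['extrinsics'])[:3].round(3).tolist())
for t,z in(('plug_grip',.057),('blank_grip',.049),('rack',0),('nest_mouth',.06),('stand',0)):
    for d in robot.spot_point('wrist',t)[:3]:
        u,v=d['centre']; print(t,round(d['confidence'],2),int(u),int(v),at_z(c,u,v,z).round(4))
W=cloud(c);z=W[...,2]
for lo,hi in((.028,.04),(.054,.066),(.074,.09)):
    n,l,st,_=cv2.connectedComponentsWithStats(((z>lo)&(z<hi)).astype(np.uint8))
    for i in range(1,n):
        if st[i,4]<80: continue
        p=W[l==i]; (x,y),(w,h),a=cv2.minAreaRect((p[:,:2]*1000).astype(np.float32))
        print(lo,(round(x,1),round(y,1)),(round(w,1),round(h,1)),round(a,1),'z',np.nanmedian(p[:,2]).round(4),st[i].tolist(),c['pixels'][l==i].mean(0).astype(int))
E
python3 w.py w1.png
```

```text
time_s: 2.4
tcp_pos: [0.5137, 0.1077, 0.2145]
orientation: [0.166, 0.986, -0.0, 0.0]
contact_force: [-0.3, 0.6, -0.8]
width: 0.522
grasp_force: 0.0
[0.51328328 0.10840539 0.21445477] [ 1.65209761e-01  9.86258450e-01 -1.56055028e-05  6.91841106e-05]
[[0.327, -0.909, -0.257, 0.441], [0.945, 0.315, 0.088, 0.133], [0.001, -0.272, 0.962, 0.385]]
plug_grip 0.76 259 175 [0.5105 0.1116 0.057 ]
plug_grip 0.61 320 232 [0.5986 0.1568 0.057 ]
plug_grip 0.61 346 131 [0.4956 0.2158 0.057 ]
blank_grip 0.87 259 116 [0.4508 0.1323 0.049 ]
rack 0.86 256 141 [0.4802 0.1185 0.    ]
nest_mouth 0.64 40 188 [ 0.4399 -0.1348  0.06  ]
nest_mouth 0.23 187 250 [0.5679 0.0012 0.06  ]
stand 0.8 62 178 [ 0.439  -0.1457  0.    ]
stand 0.64 188 247 [ 0.5874 -0.0202  0.    ]
0.028 (388.0, -28.1) (58.1, 57.2) 69.4 z 0.037 [85, 86, 50, 52, 1915] [62 64 64]
0.028 (481.1, 121.3) (54.1, 124.4) 71.3 z 0.0349 [235, 89, 48, 108, 3697] [145 151 147]
0.028 (430.8, -127.3) (11.7, 55.0) 78.4 z 0.0341 [47, 152, 21, 45, 253] [65 68 69]
0.028 (680.0, 310.7) (44.2, 42.3) 11.5 z 0.0326 [423, 221, 33, 43, 285] [17 17 17]
0.028 (554.0
[... 198 characters left out ...]
 [248, 105, 24, 23, 396] [30 31 32]
0.054 (491.9, 208.3) (15.9, 35.5) 71.7 z 0.0603 [332, 114, 17, 35, 91] [41 65 47]
0.054 (743.8, 291.0) (25.9, 8.5) 61.3 z 0.0605 [438, 294, 20, 10, 119] [ 91  99 105]
0.054 (663.7, 6.7) (66.7, 4.1) 88.7 z 0.0604 [197, 303, 50, 21, 305] [60 61 59]
0.074 (495.2, 216.4) (31.7, 21.0) 14.8 z 0.0751 [336, 115, 32, 35, 561] [ 68 143  84]
0.074 (512.0, 110.8) (21.9, 32.3) 71.5 z 0.0807 [249, 166, 22, 31, 653] [58 55 48]
0.074 (595.5, 160.1) (31.7, 11.0) 18.1 z 0.075 [314, 225, 23, 24, 181] [194 132  71]
0.074 (749.7, 272.6) (29.4, 23.3) 38.6 z 0.0816 [433, 302, 23, 24, 360] [39 41 42]
0.074 (663.1, 13.5) (53.3, 3.5) 89.7 z 0.0805 [205, 314, 41, 12, 254] [85 87 84]
```

View pics/w1.png

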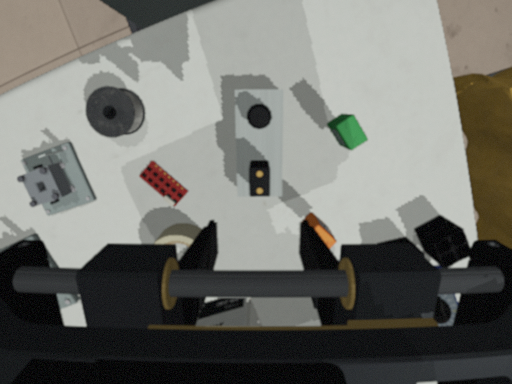

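The wrist view shows the connector at (259,175), standing upright between the opened fingers' line of approach. It sits at (512.0, 110.8) mm with its y axis at 71.5°, so I'll descend and grip.

```bash
python3 -m pendant '[[2,2,50,0,0,0,50],[2,2,100,0,0,0,50],[2,2,140,0,0,0,50],[2,2,160,0,0,0,50],[2,2,171,0,0,0,50],[2,2,171,0,0,0,50],[2,2,171,0,0,0,50],[2,2,171,0,0,0,10],[2,2,171,0,0,0,10],[2,2,171,0,0,0,10]]' 40
python3 -m pendant '[[0,0,0,0,0,0,10],[0,0,0,0,0,0,10],[0,0,0,0,0,0,10]]'
```

```text
time_s: 3.95
tcp_pos: [0.511, 0.1131, 0.0439]
orientation: [0.164, 0.987, 0.0, 0.0]
contact_force: [-0.2, 0.5, -0.2]
width: 0.266
grasp_force: 0.3
time_s: 4.32
tcp_pos: [0.5105, 0.112, 0.0439]
orientation: [0.163, 0.987, -0.001, -0.0]
contact_force: [-3.1, -10.7, 6.6]
width: 0.23
grasp_force: 39.9
```

```bash
python3 -m pendant '[[0,-1,3,0,0,0,10],[0,-1,-6,0,0,0,10],[0,-1,-14,0,0,0,10],[0,-1,-24,0,0,0,10],[0,-1,-36,0,0,0,10],[0,-1,-60,0,0,0,10],[0,-1,-100,0,0,0,10],[0,-1,-130,0,0,0,10],[0,-1,-130,0,0,0,10],[0,-1,-130,0,0,0,10]]'
python3 - <<'E'
from h import *
s=robot.state(); print(s)
c=cam('top'); W=cloud(c); z=W[...,2]
# stand refine
x,y=W[...,0],W[...,1]; box=(abs(x-.56)<.1)&(abs(y+.272)<.1)
for lo,hi in((.010,.02),(.055,.0645)):
    m=box&(z>lo)&(z<hi); p=W[m]; print(lo,cv2.minAreaRect((p[:,:2]*1000).astype(np.float32)),np.median(p[:,2]),m.sum())
E
```

```text
time_s: 5.58
tcp_pos: [0.5103, 0.1123, 0.1732]
orientation: [0.164, 0.987, 0.0, -0.0]
contact_force: [0.2, -0.3, -1.2]
width: 0.227
grasp_force: 40.0
{'time_s': 5.575, 'joints': array([ 9.00421102e-02,  3.96726232e-01,  1.85702895e+00,  3.30534350e-04,
        8.88046033e-01, -1.15221959e+00]), 'joint_vel': array([-0.00190642,  0.01775267,  0.00770177, -0.00035727,  0.0003232 ,
       -0.00058737]), 'effort': array([ 6.26313966e-02, -5.26837170e+01, -2.26423109e+01,  6.50813614e-03,
        1.13561496e-01,  2.06391855e-04]), 'tcp_pos': array([0.51026798, 0.11230823, 0.17324635]), 'orientation': array([ 1.63632428e-01,  9.86521364e-01,  9.78519086e-05, -1.33181261e-04]), 'contact_force': array([ 0.24659797, -0.26545324, -1.23555697]), 'wrist_torque': array([0.02330004, 0.00445767, 0.01571045]), 'grasp_force': 39.999327063560486, 'width': 0.2267959485288074}
0.01 ((542.1680908203125, -247.50201416015625), (148.75579833984375, 161.2071990966797), 4.246765613555908) 0.013730748779291368 936
0.055 ((548.5533447265625, -266.69927978515625), (81.33424377441406, 72.0980453491211), 3.5464038848876953) 0.059380306192829524 391
```

```bash
python3 -m pendant '[[-25,-45,-20,0,0,-0.05,10],[-60,-100,-27,0,0,-0.13,10],[-90,-155,-27,0,0,-0.2,10],[-120,-210,-27,0,0,-0.27,10],[-150,-265,-27,0,0,-0.34,10],[-180,-315,-27,0,0,-0.4,10],[-194,-339,-27,0,0,-0.4,10],[-194,-339,-27,0,0,-0.4,10],[-194,-339,-27,0,0,-0.4,10],[-194,-339,-27,0,0,-0.4,10]]'
python3 w.py w2.png
```

```text
time_s: 6.88
tcp_pos: [0.5847, -0.2701, 0.2004]
orientation: [-0.036, 0.999, 0.0, -0.0]
contact_force: [-0.3, 0.3, 0.0]
width: 0.232
grasp_force: 40.0
[ 0.58475123 -0.27019881  0.20061277] [-3.62087572e-02  9.99344239e-01  1.19947230e-04 -5.91522274e-05]
[[-0.071, -0.96, -0.27, 0.508], [0.997, -0.069, -0.02, -0.275], [0.001, -0.271, 0.963, 0.371]]
plug_grip 0.73 258 252 [ 0.6681 -0.263   0.057 ]
nest_mouth 0.69 256 157 [ 0.558  -0.2724  0.06  ]
stand 0.95 255 148 [ 0.5572 -0.2744  0.    ]
stand 0.78 374 56 [ 0.4383 -0.1441  0.    ]
0.028 (395.4, -32.1) (45.8, 49.1) 11.2 z 0.0371 [469, 0, 43, 45, 1589] [62 64 64]
0.028 (448.0, -159.0) (57.9, 29.8) 41.8 z 0.0342 [359, 26, 40, 50, 257] [67 70 71]
0.028 (452.7, -464.0) (27.9, 28.0) 82.3 z 0.0325 [72, 31, 28, 29, 592] [111 130 154]
0.028 (560.1, -272.0) (12.0, 13.8) 3.6 z 0.0299 [251, 150, 13, 12, 120] [86 90 91]
0.028 (581.0, -51.3) (33.0, 79.4) 72.6 z 0.0343 [423, 161, 47, 60, 378] [102 100  85]
0.028 (593.8, -10.7) (30.0, 59.7) 73.5 z 0.0342 [446, 173, 40, 48, 388] [87 77 59]
0.028 (667.8, -555.2) (53.4, 15.9) 52.7 z 0.0337 [8, 215, 37
[... 307 characters left out ...]
.0338 [447, 250, 23, 5, 83] [34 35 35]
0.054 (557.7, -272.2) (59.9, 60.1) 4.0 z 0.0608 [228, 128, 59, 58, 2721] [134 140 143]
0.054 (662.3, -555.1) (37.5, 7.6) 58.5 z 0.0594 [0, 222, 29, 18, 207] [79 19 23]
0.054 (663.1, -374.2) (2.5, 66.5) 0.5 z 0.058 [132, 239, 60, 7, 168] [53 63 61]
0.054 (659.8, -64.5) (10.6, 119.6) 0.1 z 0.0596 [377, 251, 93, 14, 534] [83 84 82]
0.054 (699.4, -469.8) (29.5, 8.4) 89.2 z 0.0592 [72, 260, 26, 8, 116] [111  86  38]
0.074 (664.6, -549.2) (19.7, 4.1) 43.8 z 0.0796 [0, 232, 14, 18, 151] [76 19 23]
0.074 (664.2, -397.1) (19.1, 1.8) 89.9 z 0.0826 [122, 247, 24, 9, 126] [100 103  99]
0.074 (662.6, -92.7) (69.7, 5.6) 88.9 z 0.0836 [383, 264, 56, 4, 137] [60 64 66]
```

View pics/w2.png

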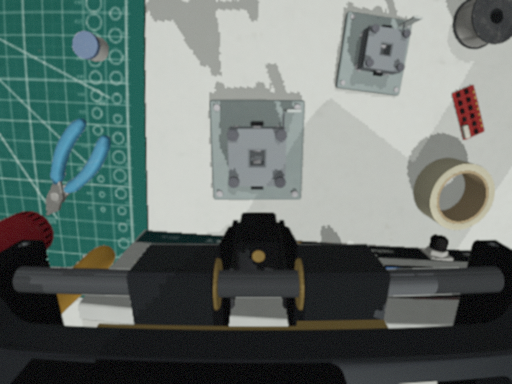

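The wrist view shows the nest mouth at (256,158). The nest's top comes out as 60 x 60 mm centred at (557.8, -272.3), yaw 4.0°, and the connector is held at (258,252). I'll line it up over the mouth.

```bash
python3 -m pendant '[[15,0.5,0,0,0,0,10],[29,0.7,20,0,0,0,10],[29,0.7,50,0,0,0,10],[29,0.7,75,0,0,0,10],[29,0.7,90,0,0,0,10],[29,0.7,90,0,0,0,10],[29,0.7,90,0,0,0,10],[29,0.7,90,0,0,0,10]]'
python3 - <<'E'
from h import *
print(robot.state()['tcp_pos'])
c=cam('wrist'); cv2.imwrite('pics/w3.png',cv2.resize(c['pixels'][100:290,140:380,::-1],(760,600),interpolation=cv2.INTER_CUBIC))
c=cam('scene'); 
T=c['extrinsics']; p=T[:3,:3]@np.array([.557,-.272,.08])+T[:3,3]; u=int(c['cx']+c['fx']*p[0]/-p[2]); v=int(c['cy']-c['fy']*p[1]/-p[2]); print(u,v)
cv2.imwrite('pics/s3.png',cv2.resize(c['pixels'][v-35:v+35,u-45:u+45,::-1],(770,600),interpolation=cv2.INTER_CUBIC))
E
```

```text
time_s: 8.18
tcp_pos: [0.556, -0.2728, 0.1116]
orientation: [-0.036, 0.999, -0.0, 0.001]
contact_force: [0.2, -0.2, -0.1]
width: 0.23
grasp_force: 40.0
[ 0.55602737 -0.27284612  0.11155339]
291 188
```

View pics/w3.png

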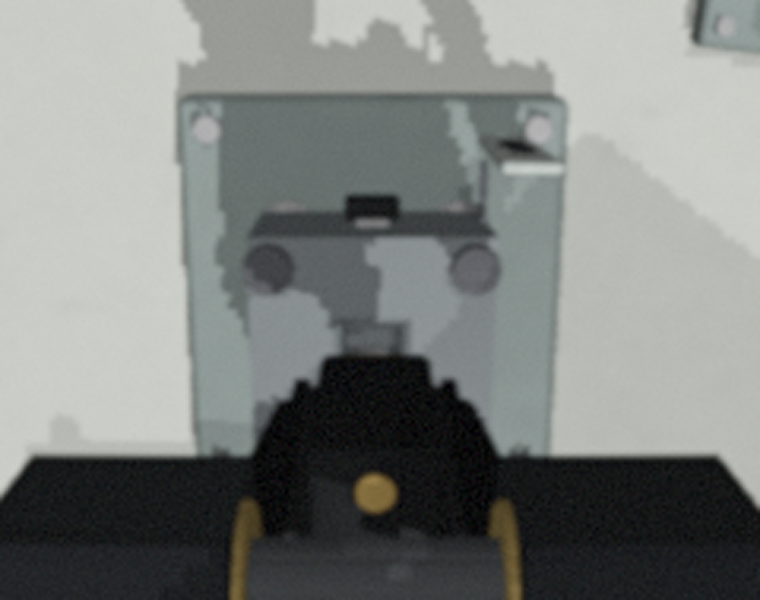

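View pics/s3.png

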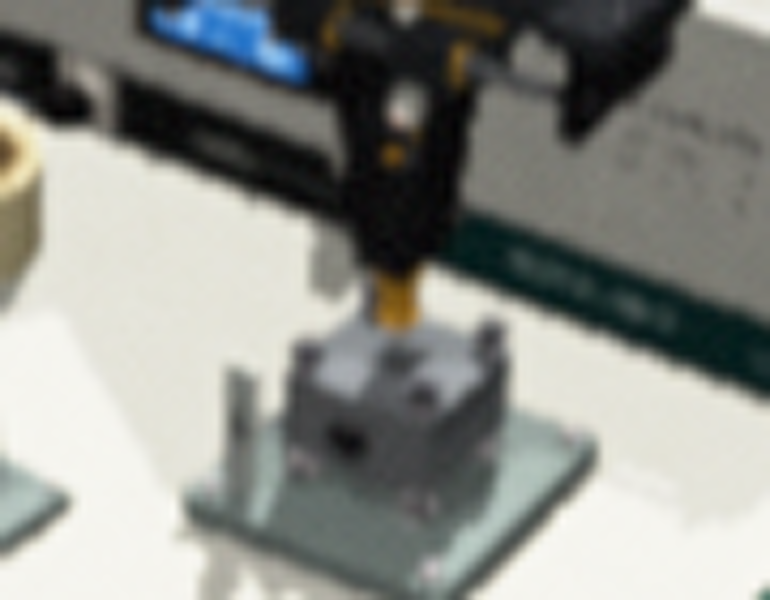

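The wrist crop shows the grip and mouth both centred on column 375. The scene crop shows the shank at (397,300) directly above the mouth at (400,360). I'll lower it and watch the force.

```bash
python3 -m pendant '[[0,0,6,0,0,0,10],[0,0,11,0,0,0,10],[0,0,13,0,0,0,10],[0,0,14.5,0,0,0,10],[0,0,16,0,0,0,10],[0,0,16,0,0,0,10]]'
```

```text
time_s: 9.02
tcp_pos: [0.5557, -0.2727, 0.0946]
orientation: [-0.036, 0.999, 0.0, -0.0]
contact_force: [-0.5, -0.8, 0.2]
width: 0.227
grasp_force: 40.0
```

```bash
python3 -m pendant '[[0,0,1.5,0,0,0,10],[0,0,3,0,0,0,10],[0,0,4.5,0,0,0,10],[0,0,6,0,0,0,10],[0,0,7.5,0,0,0,10],[0,0,7.5,0,0,0,10]]'
```

```text
time_s: 9.78
tcp_pos: [0.5557, -0.2727, 0.0869]
orientation: [-0.036, 0.999, 0.0, -0.0]
contact_force: [0.2, 0.2, -0.3]
width: 0.234
grasp_force: 40.0
```

```bash
python3 -m pendant '[[0,0,1.5,0,0,0,10],[0,0,3,0,0,0,10],[0,0,4.5,0,0,0,10],[0,0,6,0,0,0,10],[0,0,7.5,0,0,0,10],[0,0,9,0,0,0,10],[0,0,9,0,0,0,10]]'
```

```text
time_s: 10.65
tcp_pos: [0.5558, -0.2728, 0.0782]
orientation: [-0.036, 0.999, -0.0, 0.0]
contact_force: [1.3, -0.8, 2.0]
width: 0.228
grasp_force: 40.0
```

```bash
python3 -m pendant '[[0,0,1,0,0,0,10],[0,0,2,0,0,0,10],[0,0,3,0,0,0,10],[0,0,4,0,0,0,10],[0,0,5,0,0,0,10],[0,0,5,0,0,0,10]]'
```

```text
time_s: 11.4
tcp_pos: [0.5556, -0.2726, 0.0729]
orientation: [-0.036, 0.999, 0.0, -0.0]
contact_force: [0.6, -0.1, -1.4]
width: 0.23
grasp_force: 40.0
```

```bash
python3 -m pendant '[[0,0,0.7,0,0,0,10],[0,0,1.4,0,0,0,10],[0,0,2,0,0,0,10],[0,0,2,0,0,0,10]]'
```

```text
time_s: 11.9
tcp_pos: [0.5557, -0.2726, 0.071]
orientation: [-0.036, 0.999, 0.0, -0.0]
contact_force: [-0.0, 0.5, -1.3]
width: 0.232
grasp_force: 40.0
```

```bash
python3 -m pendant '[[0,0,0.5,0,0,0,10],[0,0,1,0,0,0,10],[0,0,1,0,0,0,10]]'
```

```text
time_s: 12.28
tcp_pos: [0.5557, -0.2727, 0.07]
orientation: [-0.036, 0.999, 0.0, -0.0]
contact_force: [0.9, 0.5, -0.9]
width: 0.23
grasp_force: 40.0
```

```bash
python3 -m pendant '[[0,0,0.5,0,0,0,10],[0,0,1,0,0,0,10],[0,0,1,0,0,0,10]]'
python3 - <<'E'
from h import *
f=[]
for i in range(3):
    c=cam('wrist'); f.append(robot.state()['contact_force'])
print(np.round(f,2)); W=cloud(c); x,y,z=W[...,0],W[...,1],W[...,2]
m=(abs(x-.535)<.012)&(abs(y+.272)<.03)&(z>.04)&(z<.07); print(np.nanmedian(z[m]),m.sum())
c=cam('scene'); u,v=291,188
cv2.imwrite('pics/s4.png',cv2.resize(c['pixels'][v-35:v+35,u-45:u+45,::-1],(770,600),interpolation=cv2.INTER_CUBIC))
E
```

```text
time_s: 12.65
tcp_pos: [0.5557, -0.2727, 0.0692]
orientation: [-0.036, 0.999, 0.0, 0.0]
contact_force: [0.1, 0.1, 1.3]
width: 0.231
grasp_force: 40.0
[[-0.76 -0.31  1.28]
 [-1.64 -0.28  0.98]
 [ 0.19  0.07  0.54]]
0.06045128044522982 2877
```

View pics/s4.png

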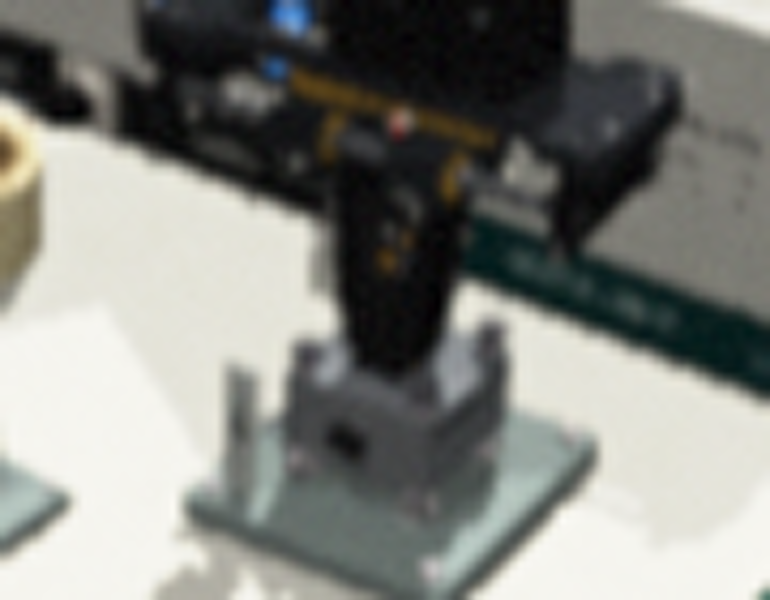

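The scene crop shows the grip's underside down at the nest top, at (395,365), and the guide pins are clear of the fingers. I'll press on in small steps.

```bash
python3 -m pendant '[[0,0,0.3,0,0,0,10],[0,0,0.6,0,0,0,10],[0,0,0.6,0,0,0,10]]'
```

```text
time_s: 13.22
tcp_pos: [0.5557, -0.2727, 0.0687]
orientation: [-0.036, 0.999, -0.0, 0.0]
contact_force: [-0.9, 1.5, 5.5]
width: 0.228
grasp_force: 40.0
```

```bash
python3 -m pendant '[[0,0,0.2,0,0,0,10],[0,0,0.4,0,0,0,10],[0,0,0.4,0,0,0,10]]'
```

```text
time_s: 13.6
tcp_pos: [0.5557, -0.2727, 0.0685]
orientation: [-0.036, 0.999, -0.0, 0.0]
contact_force: [-1.8, 1.4, 6.8]
width: 0.23
grasp_force: 40.0
```

```bash
python3 -m pendant '[[0,0,0.2,0,0,0,10],[0,0,0.4,0,0,0,10],[0,0,0.4,0,0,0,10]]'
```

```text
time_s: 13.98
tcp_pos: [0.5558, -0.2727, 0.0682]
orientation: [-0.036, 0.999, -0.0, 0.0]
contact_force: [-2.1, 0.6, 8.9]
width: 0.229
grasp_force: 40.0
```

```bash
python3 -m pendant '[[0,0,0.2,0,0,0,10],[0,0,0.3,0,0,0,10],[0,0,0.3,0,0,0,10]]'
```

```text
time_s: 14.35
tcp_pos: [0.5558, -0.2727, 0.068]
orientation: [-0.036, 0.999, -0.0, 0.0]
contact_force: [-3.3, 1.6, 11.1]
width: 0.231
grasp_force: 40.0
```

```bash
python3 -m pendant '[[0,0,-0.5,0,0,0,10],[0,0,-1,0,0,0,10],[0,0,-1.7,0,0,0,10],[0,0,-2.3,0,0,0,10],[0,0,-3,0,0,0,10],[0,0,-3,0,0,0,10]]'
```

```text
time_s: 15.1
tcp_pos: [0.5557, -0.2726, 0.0702]
orientation: [-0.036, 0.999, 0.0, -0.0]
contact_force: [0.1, -0.7, -1.0]
width: 0.228
grasp_force: 40.0
```

```bash
python3 -m pendant '[[0,0,-0.4,0,0,0,10],[0,0,-0.8,0,0,0,10],[0,0,-0.8,0,0,0,10]]'
```

```text
time_s: 15.48
tcp_pos: [0.5557, -0.2727, 0.0712]
orientation: [-0.036, 0.999, 0.0, 0.0]
contact_force: [0.5, 0.0, -0.6]
width: 0.229
grasp_force: 40.0
```

```bash
python3 -m pendant '[[0,0,-0.4,0,0,0,10],[0,0,-0.8,0,0,0,10],[0,0,-0.8,0,0,0,10]]'
```

```text
time_s: 15.85
tcp_pos: [0.5557, -0.2727, 0.0718]
orientation: [-0.036, 0.999, 0.0, -0.0]
contact_force: [1.4, -0.5, -3.2]
width: 0.23
grasp_force: 40.0
```

```bash
python3 -m pendant '[[0,0,-0.4,0,0,0,10],[0,0,-0.8,0,0,0,10],[0,0,-0.8,0,0,0,10]]'
```

```text
time_s: 16.23
tcp_pos: [0.5556, -0.2726, 0.0725]
orientation: [-0.036, 0.999, 0.0, -0.0]
contact_force: [2.0, -0.9, -8.1]
width: 0.23
grasp_force: 40.0
```

Caught: the pull is climbing past 6 N and it is holding.

```bash
python3 -m pendant '[[0,0,-0.4,0,0,0,10],[0,0,-0.8,0,0,0,10],[0,0,-0.8,0,0,0,10]]'
cat > f.py <<'E'
from h import *
f=[];W=[]
for i in range(6):
    c=cam('wrist'); s=robot.state(); f.append(np.r_[s['contact_force'],s['tcp_pos'][2]*1e3])
    w=cloud(c); x,y,z=w[...,0],w[...,1],w[...,2]
    W.append(np.nanmean(z[(abs(x-.535)<.012)&(abs(y+.272)<.03)&(z>.04)&(z<.068)]))
print(np.mean(f,0).round(2),np.std(f,0).round(2),'nest',np.mean(W))
E
python3 f.py
```

```text
time_s: 16.6
tcp_pos: [0.5556, -0.2726, 0.0732]
orientation: [-0.036, 0.999, 0.0, -0.0]
contact_force: [3.0, -1.2, -12.9]
width: 0.226
grasp_force: 40.0
[  2.    -1.71 -13.71  73.36] [0.25 0.36 0.33 0.05] nest 0.05942714450696821
```

```bash
R='no'; python3 -m pendant '[[0,0,0.1,0,0,0,10],[0,0,0.1,0,0,0,10],[0,0,0.1,0,0,0,10],[0,0,0.1,0,0,0,10],[0,0,0.1,0,0,0,10],[0,0,0.1,0,0,0,10],[0,0,0.1,0,0,0,10],[0,0,0.1,0,0,0,10],[0,0,0.1,0,0,0,10],[0,0,0.1,0,0,0,10]]'; python3 f.py
```

```text
time_s: 18.15
tcp_pos: [0.5557, -0.2726, 0.0735]
orientation: [-0.036, 0.999, 0.0, -0.0]
contact_force: [2.0, -0.8, -14.2]
width: 0.23
grasp_force: 40.0
[  1.57  -0.78 -14.95  73.47] [0.45 0.41 0.3  0.02] nest 0.05958764581859368
```

```bash
python3 -m pendant '[[0,0,0,0,0,0,10],[0,0,0,0,0,0,10],[0,0,0,0,0,0,10],[0,0,0,0,0,0,10],[0,0,0,0,0,0,10],[0,0,0,0,0,0,10],[0,0,0,0,0,0,10],[0,0,0,0,0,0,10],[0,0,0,0,0,0,10],[0,0,0,0,0,0,10]]'; python3 -m pendant '[[0,0,0,0,0,0,10],[0,0,0,0,0,0,10]]'
```

```text
time_s: 19.7
tcp_pos: [0.5557, -0.2726, 0.0735]
orientation: [-0.036, 0.999, 0.0, -0.0]
contact_force: [2.1, -0.3, -14.9]
width: 0.232
grasp_force: 40.0
time_s: 19.95
tcp_pos: [0.5557, -0.2727, 0.0735]
orientation: [-0.036, 0.999, 0.0, 0.0]
contact_force: [0.2, -0.0, -13.4]
width: 0.228
grasp_force: 40.0
```

The held pull crept to about 13.5 N net. I'll trim it nearer 12 N and hold a full two seconds there.

```bash
python3 -m pendant '[[0,0,0.25,0,0,0,10],[0,0,0.25,0,0,0,10],[0,0,0.25,0,0,0,10],[0,0,0.25,0,0,0,10]]'; python3 f.py
```

```text
time_s: 20.45
tcp_pos: [0.5557, -0.2727, 0.0733]
orientation: [-0.036, 0.999, 0.0, 0.0]
contact_force: [0.1, -0.2, -13.1]
width: 0.232
grasp_force: 40.0
[  0.4   -0.2  -13.48  73.27] [0.28 0.6  0.43 0.02] nest 0.05945953906459705
```

```bash
python3 -m pendant '[[0,0,0.05,0,0,0,10],[0,0,0.05,0,0,0,10],[0,0,0.05,0,0,0,10],[0,0,0.05,0,0,0,10],[0,0,0.05,0,0,0,10],[0,0,0.05,0,0,0,10],[0,0,0.05,0,0,0,10],[0,0,0.05,0,0,0,10],[0,0,0.05,0,0,0,10],[0,0,0.05,0,0,0,10]]';  python3 -m pendant '[[0,0,0,0,0,0,10],[0,0,0,0,0,0,10],[0,0,0,0,0,0,10],[0,0,0,0,0,0,10],[0,0,0,0,0,0,10],[0,0,0,0,0,0,10],[0,0,0,0,0,0,10],[0,0,0,0,0,0,10],[0,0,0,0,0,0,10],[0,0,0,0,0,0,10]]'
```

```text
time_s: 22.0
tcp_pos: [0.5557, -0.2727, 0.0732]
orientation: [-0.036, 0.999, 0.0, 0.0]
contact_force: [0.2, 1.0, -12.0]
width: 0.227
grasp_force: 40.0
time_s: 23.25
tcp_pos: [0.5557, -0.2727, 0.0732]
orientation: [-0.036, 0.999, 0.0, 0.0]
contact_force: [0.6, 0.4, -13.5]
width: 0.229
grasp_force: 40.0
```

```bash
python3 f.py; python3 -m pendant '[[0,0,0.5,0,0,0,10],[0,0,1,0,0,0,10],[0,0,1.6,0,0,0,10],[0,0,2.2,0,0,0,10],[0,0,2.7,0,0,0,10],[0,0,2.7,0,0,0,10]]'
```

```text
[ -0.     0.31 -13.22  73.21] [0.35 0.4  0.51 0.02] nest 0.059389214699633965
time_s: 24.3
tcp_pos: [0.5561, -0.2729, 0.071]
orientation: [-0.036, 0.999, -0.0, 0.001]
contact_force: [0.3, -0.3, -1.6]
width: 0.229
grasp_force: 40.0
```

```bash
python3 -m pendant '[[0,0,0.5,0,0,0,10],[0,0,1,0,0,0,10],[0,0,1.3,0,0,0,10],[0,0,1.3,0,0,0,10]]'; python3 -m pendant '[[0,0,0,0,0,0,24],[0,0,0,0,0,0,28],[0,0,0,0,0,0,36],[0,0,0,0,0,0,46],[0,0,0,0,0,0,46],[0,0,0,0,0,0,46],[0,0,0,0,0,0,46]]'
```

```text
time_s: 24.8
tcp_pos: [0.5558, -0.2727, 0.0693]
orientation: [-0.036, 0.999, -0.0, 0.0]
contact_force: [0.2, 0.1, 0.5]
width: 0.229
grasp_force: 40.0
time_s: 25.68
tcp_pos: [0.5557, -0.2727, 0.0692]
orientation: [-0.036, 0.999, 0.0, 0.0]
contact_force: [0.6, -0.8, -0.2]
width: 0.484
grasp_force: 0.0
```

Released; now straight up and check.

```bash
python3 -m pendant '[[0,0,-10,0,0,0,46],[0,0,-30,0,0,0,46],[0,0,-60,0,0,0,46],[0,0,-100,0,0,0,46],[0,0,-130,0,0,0,46],[0,0,-130,0,0,0,46],[0,0,-130,0,0,0,46],[0,0,-130,0,0,0,46]]'; python3 w.py w5.png | grep -E '^0.0[57]|plug|blank'
```

```text
time_s: 26.68
tcp_pos: [0.5553, -0.2725, 0.1982]
orientation: [-0.036, 0.999, 0.001, -0.001]
contact_force: [-0.2, -0.0, -0.4]
width: 0.485
grasp_force: 0.0
plug_grip 0.86 259 189 [ 0.5633 -0.2692  0.057 ]
0.054 (557.8, -272.2) (60.0, 60.2) 4.0 z 0.0608 [228, 157, 59, 56, 1814] [116 122 123]
0.074 (708.0, -469.3) (32.3, 21.3) 53.5 z 0.0832 [59, 295, 31, 27, 332] [119  94  44]
```

View pics/w5.png

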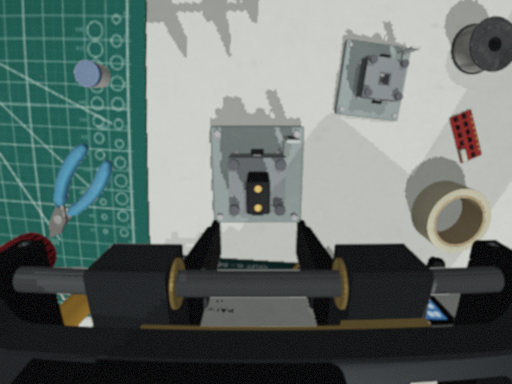

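The connector stands upright in the nest at (258,192). The nest is at its rest height of 0.0608, unchanged from before, and the fingers are clear.

```bash
python3 -c "
from rig import robot
print(robot.job_done())"
```

```text
the job is handed in; nothing more can be done
None
```

Job handed in: the connector is caught and home in the nest; it held a pull of 12 to 14 N for about 6.5 s, the last 2.5 s or more of that near 12 N, then was eased off and released with the nest back at rest; no force reading went above 15 N while pressing or pulling.

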